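Level the jeweller's casting table and hold the level down

ROBOT

A 6-joint arm with a two-finger parallel gripper is mounted at the origin on the work surface. World frame = base frame: x ahead of the robot, y to its left, z up, the work surface at z = 0. Lengths are in mm, angles in rad, forces in N, time in s.
With the tool pointing down it reaches from about 375 to 975 mm from the base axis. Payload 3.8 kg.
Tool frame: the origin (TCP) lies midway between the tips of the shut fingers; the grasp point (between the pads) lies 19 mm behind it; z points along the fingers, y is the line along which they close (so a half turn about z gives the same grasp; the last joint's range is limited). The gripper opens to 88 mm and grips with 3 to 60 N. Pads are 18 mm wide; open, the fingers measure 123 mm over their backs; the gripper's body (75 mm by 187 mm) begins 45 mm behind the grasp point.
Start: joints at [1.105, 0.264, 1.604, -0, 1.274, -0.037], TCP at [280.648, 613.885, 238.706] pointing down, gripper open.
Joint ranges: [-2.63, 2.63], [-0.94, 2.18], [0.31, 2.57], [-1.31, 4.45], [0, 2.66], [-2.55, 2.55]. Speed limits (rad/s): [2.57, 2.57, 3.14, 3.14, 3.14, 3.14].

INTERFACE

Orientations are given as a unit quaternion [w, x, y, z].
In Python, from station import arm gives the robot as it stands. Calls block until the motion is done:
- arm.move_ptp(position, orientation): joint-space move of the TCP to a pose.
- arm.movel(position, vel=150, frame=None, guard=None): straight line of the TCP; frame=None keeps the orientation; vel is the mean speed in mm/s. With guard (N) it stops when the force on the tool has changed by that much, and returns True; else False.
- arm.move_joints(angles): joint-space move.
- arm.release() and arm.grab(strength=None): open the fingers fully, or close them until they stop; strength is the grip in N (None keeps the last).
- arm.wait(seconds).
- arm.inverse_kinematics(position, orientation): joint angles nearest the present ones, or None.
- arm.read_state(): the state.
- arm.snapshot(name): name is "side" or "top"; returns a dict with "image" (420x560x3 uint8, red, green, blue), "K" (3x3 intrinsics, pixels), "position" and "rotation" of the camera in the world. Camera axes: x right, y down, z forward; pixel columns grow to the right and rows downward; lengths in mm; the calibration is good to about 2 mm. A picture is of the moment at which its call begins. There is no depth.
A pose or a line that the arm cannot do raises arm.IKError and nothing moves.
- arm.job_done(): hands the job in; it is judged then, once.
Trained networks look in the newest picture that a camera, given by its name, has taken for a name from the list of things; names that differ only in an ending like _2 or _b are one class to them, and where a whole thing is asked for, a point or a joint stands for the part that bears it (a point fixed in the world has none). Each returns a list of dicts, best first, with "conf" (0 to 1); they miss things now and then, are a little off and sometimes report something else, mostly with a low value. They report only what shows in the picture. A call takes as long as a camera call.
- arm.recognise(camera, name): "centre" ([column, row] in pixels, amid what is visible of it).
- arm.outline_of(camera, name): "mask" (420x560 bool, what is visible of it) and "centre" ([column, row] in pixels, amid what is visible of it).
- arm.pinpoint(camera, name): "centre" ([column, row] in pixels: a listed point, or the origin of a listed thing).
The state is a dict: "time": time; "joint_pos": joint angles; "qd": joint speeds; "joint_torque": joint torques, N m; "tool_pos": TCP position; "eef_rot": TCP orientation; "force": force on the tool from outside, world axes, zero at the start; "torque": the same for the moment, N m; "grip_width": opening from 0.0 (shut) to 1.0 (fully open); "gripper_force": force on a finger pad.
Only numpy, scipy, OpenCV 4.12 (cv2) and the standard library are available. Lean on these libraries where they do the work, as an engineer would, in place of code of your own. Each camera call takes 0.05 s, during which the arm holds its last target. There are 200 camera calls.

TASK

Lay the yellow spirit level inside the blue painted frame on the aluminium casting table, along its length, and let go so that the bubble shows how far the table is out. Then turn the brass levelling foot until the bubble rests wholly between the two black lines, and finally press the level gently down on its red thumb pad, so that the pad gives by about half its travel, and keep pressing: finish while holding it pressed, with the bubble still between the lines. Leave the glue stick, the tin and the burr block where they are.

Things in the scene. Friction and masses are not known exactly. Their poses are not given: they have to be found in the camera images.
- level: Yellow spirit level, a loose bar 120 mm long (x), 24 mm wide (y), 30 mm tall, about 0.2 kg. Origin: centre of its underside; z up. Grip it across its width. In its top a green vial (centre 28 mm towards +x) with a white bubble and two black lines; on top, 16 mm towards -x from the middle, a red thumb pad. It may lie in the frame either way round.
- bubble (a joint): Place of the bubble along the level's x (m), 0 = centred. It drifts to the higher end (positive: +x end higher), 0.5 mm per 0.001 rad of tilt, at most 21 mm. Sluggish: wait 1.5 s to settle. Bubble 12 mm long, lines 19 mm apart: it is between them within about 3 mm of 0. On the table as found it stands 7 to 17 mm off.
- pad_top (a point): Centre of the top of the red rubber thumb pad (24 x 22 mm, 16 mm from the level's middle towards its -x end); its top is 37.5 mm above the level's underside, 7.5 mm above its yellow top. Press it straight down with the closed fingertips.
- pad (a joint): How far the thumb pad is pressed down (m): 0 free, 0.006 fully down; a spring of 1.8 N per mm, so half its travel takes about 5.5 N.
- frame (a point): Centre of the blue painted frame (160 x 46 mm) on the top of the aluminium plate (225 x 100 mm, its top about 50 mm above the bench). x runs along the plate from its hinge to the levelling foot, z is the plate's normal. The frame is only paint; nothing stands on the plate but the foot's knob.
- foot_grip (a point): Point to grip on the levelling foot: on the axis of its round brass knob (36 mm diameter, 28 mm tall, this point at mid-height, white mark on top), 34 mm above the plate's top and 140 mm from the frame's centre towards the frame's +x. The axis is the plate's normal. Below the knob, 20 mm of free height to the plate.
- foot (a joint): Angle of the foot (rad), growing clockwise seen from above, -1.2 to 3.2. Clockwise raises the plate's foot end: per rad 0.02 rad of tilt, the knob rises 5 mm, and the bubble of a level lying along the plate moves 10 mm. The foot end starts low; level lies 0.7 to 1.7 rad clockwise of the start. It stays where left (friction 0.12 N m).
- glue: White and blue glue stick, 30 mm diameter, 85 mm tall, standing loose. Origin: centre of its underside. To be left alone.
- tin: Brass tin, 63 x 93 x 34 mm, loose. Origin: centre of its underside. To be left alone.
- burrs: White block (60 x 100 x 22 mm) with small steel burrs standing in it, up to 50 mm tall, loose. Origin: centre of its underside. To be left alone.

How it is judged (in metres and radians):
On the way, in this order (a step that is already met when the one before it is completed fails the run):
1. the level lies free on the plate inside the frame, along it, and its bubble stands off centre (x of level in the frame of frame between -0.022 and 0.022 m and y of level in the frame of frame between -0.013 and 0.013 m and z of level in the frame of frame below 0.004 m and angle between the x axis of level and the x axis of frame, either way round below 0.14 rad and angle between level's own z axis and vertical below 0.1 rad and contact force between the fingers and level below 0.2 N and (value of joint bubble above 0.0045 m or value of joint bubble below -0.0045 m)), for 0.3 s.
2. the foot has been turned until the bubble rests between the lines, the level lying free (value of joint bubble between -0.003 and 0.003 m and z of level in the frame of frame below 0.004 m and angle between level's own z axis and vertical below 0.1 rad and contact force between the fingers and level below 0.2 N), for 0.5 s.
3. the thumb pad is pressed (value of joint pad above 0.0015 m and contact force between the fingers and level above 2 N), for 0.2 s.
At the end, for the whole second after the job is handed in: The level lies inside the blue frame (within 22 mm along and 13 mm across of its centre, within 8 degrees), its bubble within 3 mm of centre, and the fingers hold its thumb pad pressed by 1.5 mm or more (over 2 N) through the last second, without ramming it (the fingers' push under 25 N) (all of step 3 and value of joint bubble between -0.003 and 0.003 m and contact force between the fingers and level below 25 N and x of level in the frame of frame between -0.022 and 0.022 m and y of level in the frame of frame between -0.013 and 0.013 m and z of level in the frame of frame below 0.004 m and angle between the x axis of level and the x axis of frame, either way round below 0.14 rad and angle between level's own z axis and vertical below 0.02 rad); the arm keeps its last pose, push and grip.
It fails at once if the glue stick, tin or burr block is disturbed (distance of any of glue, tin, burrs from where it was at the start of the episode above 0.02 m or angle between glue's own z axis and vertical above 0.4 rad).
It also fails if it takes over 69 s, if anything falls off the work surface, if the arm or the gripper's body presses on something with over 40 N, if the wrist force passes 120 N, or if a joint passes its speed limit or range.

## Working session

There is one attempt and no reset: what is moved stays moved. The work goes in short steps, each a Python script; the robot and the scene stay as the last script left them, time stands still between calls to the robot, and variables do not carry over. Pictures are saved under pics/ and viewed, at most 10 in all, crops included, and the job is handed in when it is done.

```bash
ls; mkdir -p pics; cat > h.py <<'E'
import numpy as np, cv2
from station import arm
def ray(s,px):
    K=np.array(s["K"]);R=np.array(s["rotation"]);d=R@np.linalg.inv(K)@[px[0],px[1],1]
    return np.array(s["position"],float),d/np.linalg.norm(d)
def tri(s1,p1,s2,p2):
    a,d=ray(s1,p1);b,e=ray(s2,p2)
    t=np.linalg.lstsq(np.c_[d,-e],b-a,rcond=None)[0]
    x,y=a+t[0]*d,b+t[1]*e
    return (x+y)/2,np.linalg.norm(x-y)
def plane(s,px,z):
    a,d=ray(s,px);return a+d*(z-a[2])/d[2]
def save(s,n): cv2.imwrite(f"pics/{n}.png",np.array(s["image"])[:,:,::-1])
E
python3 - <<'E'
from h import *
np.set_printoptions(precision=1,suppress=True)
s={c:arm.snapshot(c) for c in("side","top")}
for c in s: save(s[c],c+"0"); print(c,s[c]["position"],s[c]["rotation"])
cv2.imwrite("pics/both.png",cv2.resize(np.vstack([np.array(s[c]["image"])[:,:,::-1] for c in("top","side")]),(400,600)))
for n in["level","pad_top","frame","foot_grip","glue","tin","burrs"]:
    r={c:arm.pinpoint(c,n) for c in s}
    for c in r: print(n,c,[(np.round(x["centre"],1),round(x["conf"],2)) for x in r[c][:3]])
    if all(r.values()): print("  ",*tri(s["side"],r["side"][0]["centre"],s["top"],r["top"][0]["centre"]))
print(arm.read_state())
E
```

```text
pics
station.py
side [377.  664.2 690.8] [ 0.1 -0.1  0.9 -0.4]
top [ 468.2    5.1 1100.8] [-0.   0.7 -0.7  0. ]
level side [(array([357.3, 163.9]), 0.95)]
level top [(array([403.1, 276.2]), 0.63)]Traceback (most recent call last):
  File "<stdin>", line 9, in <module>
  File "h.py", line 7, in tri
    a,d=ray(s1,p1);b,e=ray(s2,p2)
        ~~~^^^^^^^
  File "h.py", line 4, in ray
    K=np.array(s["K"]);R=np.array(s["rotation"]);d=R@np.linalg.inv(K)@[px[0],px[1],1]
                                                   ~^~~~~~~~~~~~~~~~~
ValueError: matmul: Input operand 1 has a mismatch in its core dimension 0, with gufunc signature (n?,k),(k,m?)->(n?,m?) (size 3 is different from 4)
```

Rotation is a quaternion.

```bash
sed -i 's/R=np.array(s\["rotation"\])/q=s["rotation"];R=Rotation.from_quat([q[1],q[2],q[3],q[0]]).as_matrix()/; s/^import numpy.*/&\nfrom scipy.spatial.transform import Rotation/' h.py
python3 - <<'E'
from h import *
np.set_printoptions(precision=1,suppress=True)
s={c:arm.snapshot(c) for c in("side","top")}
for n in["level","pad_top","frame","foot_grip","glue","tin","burrs","bubble"]:
    r={c:arm.pinpoint(c,n) if n!="bubble" else arm.recognise(c,n) for c in s}
    for c in r: print(n,c,[(np.round(x["centre"],1),round(x["conf"],2)) for x in r[c][:3]])
    if all(r.values()): print("  ",*tri(s["side"],r["side"][0]["centre"],s["top"],r["top"][0]["centre"]))
print(arm.read_state())
E
```

```text
level side [(array([358.6, 165. ]), 0.58)]
level top [(array([400.6, 272. ]), 0.77)]
   [ 461.4 -294.9    4.9] 0.38854269797196694
pad_top side [(array([366.8, 151.8]), 0.54)]
pad_top top [(array([416.4, 277.1]), 0.62)]
   [ 448.7 -324.9   33.2] 3.03754657207369
frame side []
frame top [(array([257.3, 246.8]), 0.97)]
foot_grip side [(array([278.9, 271.6]), 0.94)]
foot_grip top [(array([198.4, 233.7]), 0.63)]
   [538.1 192.8  72.9] 0.5791011286726943
glue side [(array([316.8, 393.5]), 0.93), (array([183.9, 282.2]), 0.47)]
glue top [(array([132.2, 284.3]), 0.61)]
   [414.2 364.   -4.4] 1.503503706588549
tin side [(array([230.8, 196.3]), 0.92), (array([314.4, 234.7]), 0.57)]
tin top [(array([308.2, 154.2]), 0.86)]
   [754.9 -63.7  -1.9] 3.088476527614725
burrs side [(array([185.3, 278. ]), 0.7)]
burrs top [(array([194.8, 156.3]), 0.68)]
   [736.8 222.2  10.4] 1.9825755820916693
bubble side []
bubble top []
{'time': 1.1, 'joint_pos': array([ 1.1,  0.3,  1.6,  0. ,  1.3, -0. ]), 'qd': array([-0.,  0.,  0., -0., -0.,  0.]), 'joint_torque': array([ -0. , -50.2, -35.7,   0.1,   0. ,  -0. ]), 'tool_pos': array([280.7, 613.9, 238.7]), 'eef_rot': array([-0. ,  0.2,  1. ,  0. ]), 'force': array([ 0.7,  0.9, -0.4]), 'torque': array([0., 0., 0.]), 'gripper_force': 0.0, 'grip_width': 0.994883495154432}
```

View pics/top0.png

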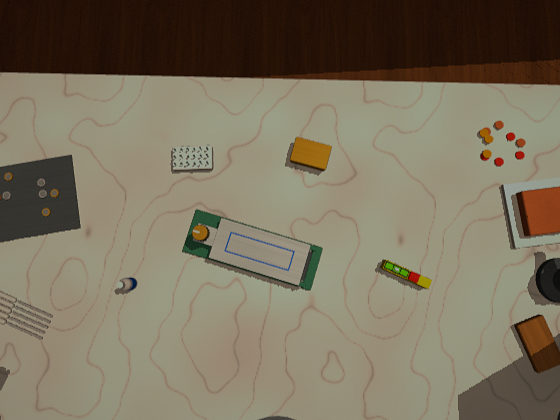

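View pics/side0.png

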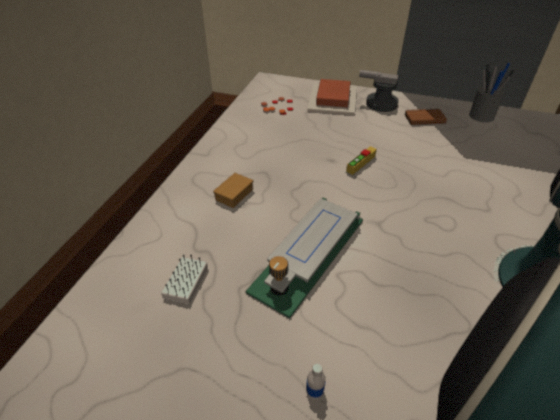

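The top view shows the level at about (404,274) with its pad end to the right. The plate frame is at about (259,251) and the brass knob at (200,233). The glue (127,285), the burrs (192,158) and the tin (310,154) are clear of the path. The side view agrees. Next I'll measure the frame and level outlines.

```bash
python3 - <<'E'
from h import *
np.set_printoptions(precision=1,suppress=True)
s={c:arm.snapshot(c) for c in("side","top")}
C={}
for c in s:
    im=np.array(s[c]["image"]).astype(int)
    b=((im[:,:,2]-im[:,:,0]>40)).astype(np.uint8)
    if c=="top": m=np.zeros_like(b);m[220:280,215:305]=1
    else: m=np.zeros_like(b);m[195:275,280:350]=1
    cs,_=cv2.findContours(b*m,cv2.RETR_EXTERNAL,cv2.CHAIN_APPROX_NONE)
    k=np.vstack(cs); h=cv2.convexHull(k)
    q=cv2.approxPolyN(h,4,ensure_convex=True).reshape(4,2).astype(float) if hasattr(cv2,'approxPolyN') else None
    C[c]=q; print(c,(b*m).sum(),q.tolist())
def world(c,q): return np.array([plane(s[c],p,50) for p in q])
T,S=C["top"],C["side"]
wt,ws=world("top",T),world("side",S)
for p,w in zip(T,wt):
    j=np.argmin(np.linalg.norm(ws-w,axis=1)); x,e=tri(s["top"],p,s["side"],S[j]); print("corner",x,e,w)
for c in s:
  for n in("level","pad","foot"):
    for r in arm.outline_of(c,n)[:1]:
        m=r["mask"].astype(np.uint8);k=cv2.findNonZero(m);R=cv2.minAreaRect(k);print(c,n,r["conf"],R)
        if n=="level":
            z=15 if c=="side" else 30
            w=np.array([plane(s[c],p,z)[:2] for p in k[:,0]],np.float32);print(cv2.minAreaRect(w))
E
```

```text
Traceback (most recent call last):
cv2.error: OpenCV(4.12.0) /io/opencv/modules/imgproc/src/approx.cpp:987: error: (-215:Assertion failed) (curve.cols == 1 && curve.rows >= nsides) || (curve.rows == 1 && curve.cols >= nsides) in function 'approxPolyN'
```

```bash
python3 - <<'E'
from h import *
np.set_printoptions(precision=1,suppress=True)
s={c:arm.snapshot(c) for c in("side","top")}
C={}
for c in s:
    im=np.array(s[c]["image"]).astype(int)
    d=im[:,:,2]-im[:,:,0]
    m=np.zeros(d.shape,np.uint8)
    if c=="top": m[220:280,215:305]=1
    else: m[195:275,280:350]=1
    b=((d>25)*m).astype(np.uint8)
    h=cv2.convexHull(cv2.findNonZero(b)); print(c,d[m>0].max(),b.sum(),len(h))
    C[c]=cv2.approxPolyN(h,4,ensure_convex=True).reshape(4,2).astype(float); print(C[c].tolist())
def world(c,q): return np.array([plane(s[c],p,50) for p in q])
T,S=C["top"],C["side"]
wt,ws=world("top",T),world("side",S)
X=[]
for p,w in zip(T,wt):
    j=np.argmin(np.linalg.norm(ws-w,axis=1)); x,e=tri(s["top"],p,s["side"],S[j]); X.append(x);print("corner",x,e,w)
print("centre",np.mean(X,0),wt.mean(0),ws.mean(0))
w2=wt[:,:2].astype(np.float32);print(cv2.minAreaRect(w2),cv2.minAreaRect(ws[:,:2].astype(np.float32)))
for c in s:
  for n in("level","pad","foot"):
    for r in arm.outline_of(c,n)[:1]:
        m=r["mask"].astype(np.uint8);k=cv2.findNonZero(m);print(c,n,r["conf"],len(k),r["centre"])
        if n=="level":
            w=np.array([plane(s[c],p,30)[:2] for p in k[:,0]],np.float32);print(cv2.minAreaRect(w))
E
```

```text
side 42 93 12
[[305.0, 263.0], [286.0, 253.0], [322.0, 210.0], [340.0, 217.0]]
top 122 277 16
[[288.0, 271.0], [224.0, 251.0], [230.0, 231.0], [294.0, 251.0]]
corner [458.9 -17.6  51.8] 3.1542014359140986 [457.3 -17.8  50. ]
corner [500.6 134.9  46.9] 0.024016527434765407 [500.5 134.5  50. ]
corner [547.  122.1  48.1] 2.6147359359366544 [548.2 122.2  50. ]
corner [505.2 -30.9  48.9] 1.380241388871395 [504.5 -31.   50. ]
centre [502.9  52.1  48.9] [502.6  52.   50. ] [502.9  53.   50. ]
((502.7564392089844, 52.1682014465332), (159.44813537597656, 49.27786636352539), 74.18577575683594) ((503.2679443359375, 53.33612823486328), (161.54669189453125, 47.24887466430664), 75.91818237304688)
side level 0.76 441 [360.5, 160.3]
((454.4417724609375, -286.3272399902344), (154.89356994628906, 43.60140609741211), 72.61263275146484)
side pad 0.36 54 [365.7, 154.0]
side foot 0.83 369 [279.6, 260.2]
top level 0.78 561 [404.8, 275.3]
((456.9499206542969, -299.3645324707031), (124.44761657714844, 26.457427978515625), 66.27500915527344)
top pad 0.4 97 [412.6, 278.6]
top foot 0.79 206 [201.7, 233.0]
```

```bash
cat >> h.py <<'E'
def down(deg):  # tool down, tool x axis at yaw deg (tool y at deg-90)
    a=np.radians(deg);M=np.c_[[np.cos(a),np.sin(a),0],[np.sin(a),-np.cos(a),0],[0,0,-1]]
    q=Rotation.from_matrix(M).as_quat();return [q[3],q[0],q[1],q[2]]
E
python3 - <<'E'
from h import *
np.set_printoptions(precision=2,suppress=True)
L=np.array([458.,-298.]);o=down(66.3)
arm.move_ptp([*L,130],o)
arm.movel([*L,50]); print(arm.movel([*L,7],vel=80,guard=8))
arm.grab(20); st=arm.read_state(); print(st["time"],st["tool_pos"],st["grip_width"],st["gripper_force"])
arm.movel([*L,130],vel=150); print(arm.read_state()["grip_width"],arm.read_state()["force"])
s=arm.snapshot("top")
save(s,"held"); 
for n in("level","pad"):
    for r in arm.outline_of("top",n)[:1]: print(n,r["conf"],r["centre"],plane(s,r["centre"],150))
im=np.array(s["image"]);p=[int(v) for v in r["centre"]] if False else (405,275)
cv2.imwrite("pics/held_c.png",cv2.resize(im[225:325,345:465,::-1],None,fx=5,fy=5,interpolation=cv2.INTER_CUBIC))
E
```

```text
False
7.2167 [ 457.99 -297.98    6.98] 0.2681867035315468 19.96611339971423
0.270981444527885 [-0.04 -0.24 -1.78]
level 0.56 [402.6, 270.5] [ 465.36 -259.47  150.  ]
```

View pics/held_c.png

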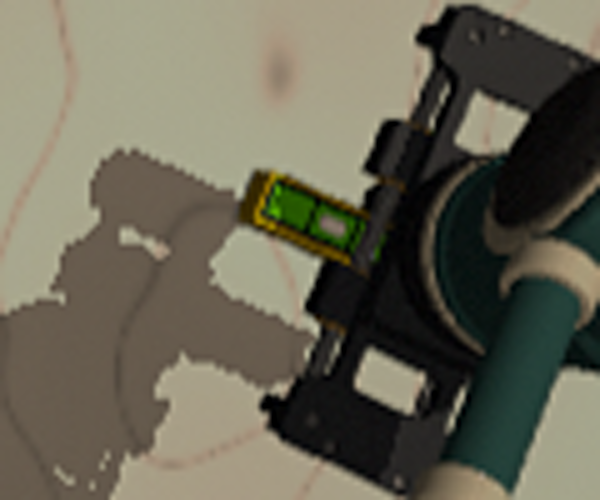

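The level is held. Its far end shows at about crop (258,195), which is px (396.6,264). The bubble is visible, white on green, at crop (332,225). I'll correct the grip offset along the level and place it.

```bash
python3 - <<'E'
from h import *
np.set_printoptions(precision=2,suppress=True)
s=arm.snapshot("top")
e=plane(s,[396.6,264],153);u=np.array([np.cos(np.radians(66.3)),np.sin(np.radians(66.3))])
off=(e[:2]-[458,-298])@u-60; print(e,"offset along",off)
off=float(np.clip(off,-8,8))
A=74.7;v=np.array([np.cos(np.radians(A)),np.sin(np.radians(A))]);F=np.array([502.9,52.1])
P=F-v*off; o=down(A)
arm.move_ptp([*P,140],o); arm.movel([*P,75],vel=120)
g=arm.movel([*P,51],vel=20,guard=4); print(g,arm.read_state()["tool_pos"])
arm.release(); arm.movel([*P,140],vel=200)
arm.move_ptp([540,-200,200],o); arm.wait(1.0)
for c in("side","top"):
    s=arm.snapshot(c); save(s,c+"1")
    for n in("frame","level","pad_top","foot_grip"): print(c,n,[(np.round(r["centre"],1),r["conf"]) for r in arm.pinpoint(c,n)[:1]])
    print(c,"bubble",arm.recognise(c,"bubble")[:1])
    if c=="top":
        im=np.array(s["image"]);cv2.imwrite("pics/top1c.png",cv2.resize(im[205:295,180:320,::-1],None,fx=5.5,fy=5.5,interpolation=cv2.INTER_CUBIC))
print(arm.read_state()["time"])
E
```

```text
[ 478.75 -246.04  153.  ] offset along -4.083937118038193
True [504.17  56.27  53.7 ]
side frame [(array([312.8, 233.6]), 0.95)]
side level [(array([313.2, 230.9]), 0.76)]
side pad_top [(array([318.4, 216.6]), 0.64)]
side foot_grip [(array([279.4, 268.8]), 0.67)]
side bubble []
top frame [(array([258.2, 248. ]), 0.62)]
top level [(array([259.2, 249.1]), 0.61)]
top pad_top [(array([264.6, 250.4]), 0.55)]
top foot_grip [(array([200.3, 231.4]), 0.65)]
top bubble []
15.65
```

View pics/top1c.png

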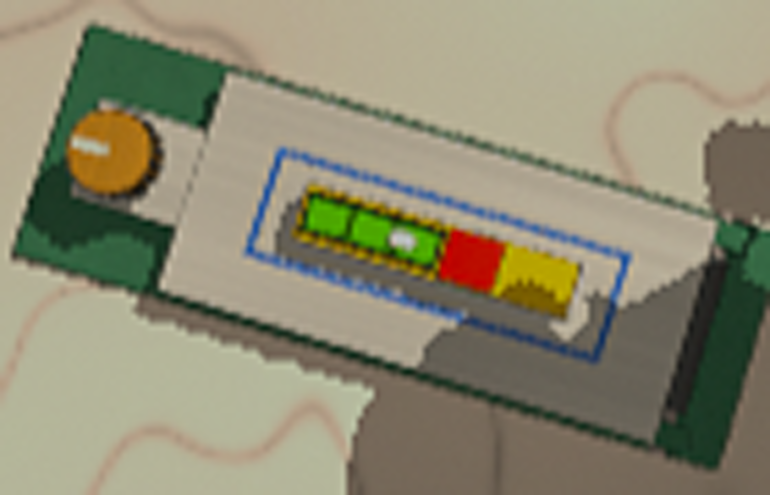

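The level lies centred in the frame, parallel to it (level centre crop (440,253), frame (439,255)). The bubble is at crop (402,240) and the vial centre about (377,236), so it reads about −11 mm. Knob top is at crop (110,152), px (200,232.6). I'll turn about 1.1 rad clockwise.

```bash
cat >> h.py <<'E'
A=74.7;V=np.array([np.cos(np.radians(A)),np.sin(np.radians(A))]);F=np.array([502.9,52.1])
def turn(K,z,start,rad,grip=45):
    arm.move_ptp([*K,150],down(start)); arm.movel([*K,z],vel=100,guard=10)
    arm.grab(grip); st=arm.read_state(); print("grip",st["tool_pos"],st["grip_width"]*88,st["force"])
    t=st["tool_pos"]
    arm.movel([t[0],t[1],t[2]+5*rad],vel=abs(5*rad)/max(1.0,abs(rad)*1.8),frame=down(start-np.degrees(rad)))
    arm.wait(.2); st=arm.read_state(); print("turned",st["tool_pos"],st["force"],st["torque"])
    arm.release(); p=st["tool_pos"]; arm.movel([p[0],p[1],150],vel=200)
    arm.move_ptp([540,-200,200],down(A))
E
cat > bub.py <<'E'
from h import *
def bubble(tag,ztop=80):
    s=arm.snapshot("top"); save(s,tag); im=np.array(s["image"])
    cv2.imwrite(f"pics/{tag}c.png",cv2.resize(im[215:275,195:300,::-1],None,fx=7,fy=7,interpolation=cv2.INTER_CUBIC))
    h=im.astype(float); y,x=np.mgrid[:420,:560]
    roi=(x>215)&(x<300)&(y>228)&(y<275)
    r,g,b=h[...,0],h[...,1],h[...,2]
    red=roi&(r>120)&(g<.35*r)&(b<.35*r); green=roi&(g>80)&(r<.7*g)&(b<.6*g)
    yel=roi&(r>90)&(g>.5*r)&(b<.35*g)
    hull=cv2.convexHull(cv2.findNonZero((red|green|yel).astype(np.uint8)))
    m=np.zeros((420,560),np.uint8);cv2.fillConvexPoly(m,hull,1)
    gy=cv2.convexHull(cv2.findNonZero(green.astype(np.uint8)));mg=np.zeros_like(m);cv2.fillConvexPoly(mg,gy,1)
    w=np.where(mg>0,np.minimum(r,b),0); w=np.clip(w-60,0,None)   # whiteness
    loc=lambda q:(lambda p:np.array([(p-F)@V,(p-F)@[-V[1],V[0]]]))(plane(s,q,ztop)[:2])
    cen=lambda wt:[(x*wt).sum()/wt.sum(),(y*wt).sum()/wt.sum()]
    H=np.array([loc(q) for q in hull[:,0]]); c=[(H[:,0].min()+H[:,0].max())/2,(H[:,1].min()+H[:,1].max())/2]
    R=loc(cen(red.astype(float))); B=loc(cen(w))
    print(tag,"level ctr",np.round(c,1),"len",np.ptp(H[:,0]).round(1),"pad",R.round(1),"bubble at",B.round(1),"off via ends",(B[0]-c[0]-28).round(1),"via pad",(B[0]-R[0]-44).round(1),"t",arm.read_state()["time"])
    return R
E
python3 - <<'E'
from bub import *
np.set_printoptions(precision=1,suppress=True)
st,ss=arm.snapshot("top"),arm.snapshot("side")
print(tri(st,[200.3,231.4],ss,[279.4,268.8]),tri(st,[198.4,233.7],ss,[278.9,271.6]),plane(st,[200,232.6],94),F+140*V)
bubble("b0")
E
```

```text
(array([541.1, 187.7,  75. ]), np.float64(5.200282145747932)) (array([538.1, 192.8,  72.9]), np.float64(0.5791011286727138)) [539.5 185.4  94. ] [539.8 187.1]
b0 level ctr [-1.1 -0.9] len 118.3 pad [-16.2  -0.9] bubble at [13.8 -1.3] off via ends -13.1 via pad -14.0 t 15.8
```

```bash
python3 - <<'E'
from bub import *
np.set_printoptions(precision=2,suppress=True)
turn([539.6,187],62,140,1.15); arm.wait(1.2); bubble("b1")
E
```

```text
grip [540.28 188.21  62.08] 34.82541000466647 [ 1.55  4.87 -1.73]
turned [540.28 187.12  67.88] [-2.29 -5.55  1.92] [-1.01 -0.5   0.19]
b1 level ctr [-1.5 -0.9] len 118.8 pad [-17.1  -1.2] bubble at [24.8 -1.4] off via ends -1.7 via pad -2.1 t 25.6417
```

View pics/b1c.png

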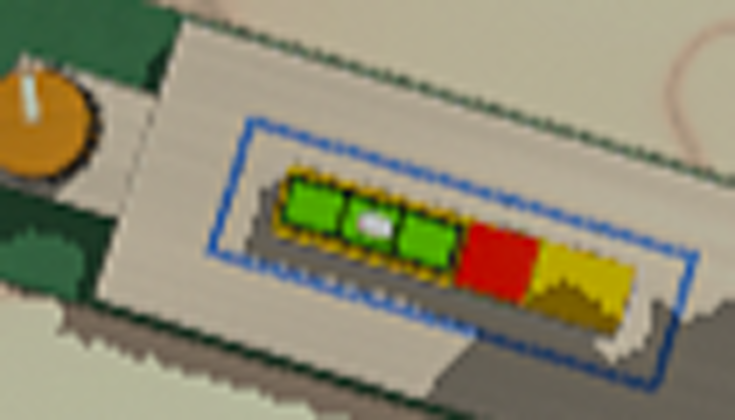

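The lines are at crop x≈343 and 400 and the bubble at about 376, so it sits about 1.7 mm off on the pad side. A small turn of +0.16 rad should centre it.

```bash
python3 - <<'E'
from bub import *
np.set_printoptions(precision=2,suppress=True)
turn([540.3,187.2],67.8,110,0.16); arm.wait(1.5); R=bubble("b2")
ss=arm.snapshot("side");st=arm.snapshot("top")
a,b=arm.pinpoint("top","pad_top"),arm.pinpoint("side","pad_top")
print(a[:1],b[:1]); 
if a and b: print(tri(st,a[0]["centre"],ss,b[0]["centre"]))
print("pad world",F+R[0]*V+R[1]*np.array([-V[1],V[0]]))
E
```

```text
grip [540.23 187.15  67.79] 34.884199812705646 [-0.4  -0.26  0.2 ]
turned [540.15 186.98  68.57] [-0.33 -1.03  1.31] [-0.31  0.09 -0.03]
b2 level ctr [-1.5 -0.9] len 118.8 pad [-17.1  -1.2] bubble at [26.2 -1.5] off via ends -0.3 via pad -0.7 t 33.9917
[{'centre': [263.7, 252.0], 'conf': 0.41}] []
pad world [499.5   35.29]
```

View pics/b2c.png

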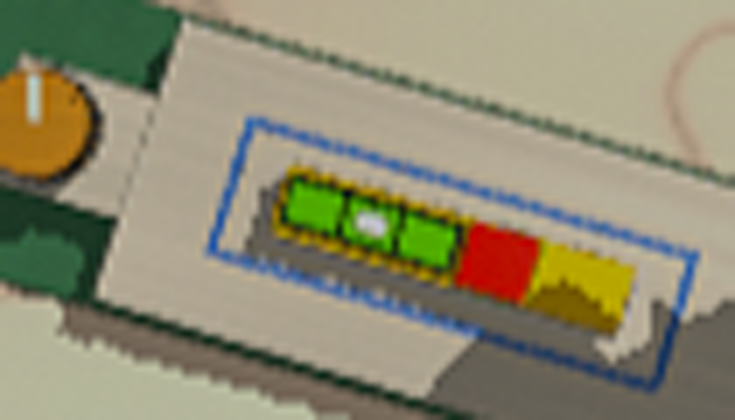

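The bubble is centred between the lines (crop x 371; lines 343 and 400). Now I'll press the pad.

```bash
python3 - <<'E'
from bub import *
np.set_printoptions(precision=2,suppress=True)
P=[499.5,35.8]
arm.grab(20); arm.move_ptp([*P,130],down(A)); arm.movel([*P,96],vel=60); arm.wait(.3)
f0=arm.read_state()["force"].copy(); print(f0)
print("touch",arm.movel([*P,80],vel=8,guard=2.5))
for i in range(15):
    arm.wait(.15); st=arm.read_state(); f=st["force"][2]-f0[2]; print(st["tool_pos"],f)
    if f>5 or st["tool_pos"][2]<78: break
    z=st["tool_pos"][2]-min(.5,max(.15,(5.5-f)/1.8*.6)); arm.movel([*P,z],vel=5)
arm.wait(1.5); st=arm.read_state(); print(st["tool_pos"],st["force"]-f0,st["time"],arm.read_state()["grip_width"])
s=arm.snapshot("top"); save(s,"end"); im=np.array(s["image"])
t=arm.snapshot("side")
i2=np.array(t["image"])
cv2.imwrite("pics/endc.png",np.vstack([cv2.resize(q[...,::-1],(600,290),interpolation=cv2.INTER_CUBIC) for q in(im[215:275,185:309],i2[195:265,245:390])]))
E
```

```text
[-0.03  0.24  0.06]
touch True
[499.43  35.81  85.9 ] 3.275339271811482
[499.53  35.79  85.47] 4.476227829295207
[499.56  35.79  85.19] 4.912751698322666
[499.51  35.79  85.02] 4.450749558498288
[499.54  35.77  84.77] 5.828685167319135
[499.53  35.77  84.77] [-0.11 -0.57  5.58] 42.025 0.0020443868824102586
```

View pics/endc.png

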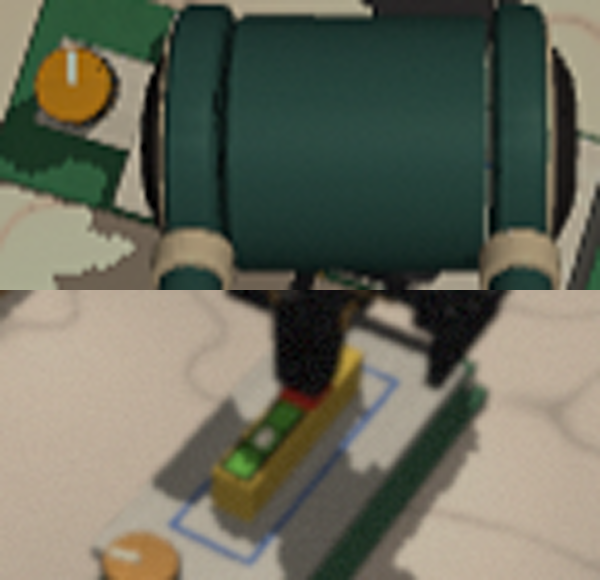

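The side view shows the closed fingers on the red pad at about (305,385). The level lies flat in the frame with the bubble mid-vial at about (265,437), and the push is a steady 5.6 N.

```bash
python3 -c "
from station import arm
print(arm.job_done())"
```

```text
the job is handed in; nothing more can be done
None
```

I handed the job in at about 42 s: the level lies in the blue frame, the bubble was centred to within about 0.7 mm before I pressed and still looked mid-vial while pressed, and the fingers hold the pad down with about 5.6 N; no verdict was returned.

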